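# Roll the marker holder slot side up and stand the slate marker in it

## Robot

A 6-joint arm with a two-finger parallel gripper is mounted at the origin on the work surface. World frame = base frame: x ahead of the robot, y to its left, z up, the work surface at z = 0. Lengths are in m, angles in degrees, forces in N, time in s.
With the tool pointing down it reaches from about 0.25 to 0.725 m from the base axis. Payload 9.7 kg.
Tool frame: the origin (TCP) lies midway between the tips of the shut fingers; the grasp point (between the pads) lies bot.hold_point_z behind it (bot.hold_point_z is the distance from the TCP to the grasp point, in m); z points along the fingers, y is the line along which they close (so a half turn about z gives the same grasp; the last joint's range is limited). The gripper opens to 85 mm and grips with 20 to 120 N. Pads are 22 mm wide; open, the fingers measure 114 mm over their backs; the gripper's body (76 mm by 85 mm) begins 54 mm behind the grasp point. The pads swing forward as they close: fully open they stand 13 mm farther back than shut.
Start: joints at [-69.271, 4.979, 10.078, 95.1, 0, 90], TCP at [0.195, -0.514, 0.202] pointing down, gripper open.
Joint ranges: [-179.16, 179.16], [-48.56, 103.87], [-65.8, 70.77], [-126.05, 130.52], [-82.76, 87.17], [-180, 180]. Speed limits (degrees/s): [127.2, 127.2, 147.25, 180, 180, 180].

## Interface

Orientations are given as [roll, pitch, yaw] about the fixed x, y, z axes, in that order (R = Rz(yaw) Ry(pitch) Rx(roll)).
In Python, from workcell import bot, camera, camera_model, ticket gives the robot as it stands.
- The arm moves only by the tool send_rows, never from a script. Its argument "targets" is text: rows parted by semicolons, each of 5 numbers parted by spaces: the shift along the tool's x, y, z in mm, then the turn about the tool's z in degrees, then the closure in counts, from 0 (fully open) to 255 (shut). A call has 1 to 20 rows; each row is the pose to reach, as a shift and turn from the pose commanded when the call began, along the tool's axes at that moment; what a row does not reach only later rows make up. A row lasts 1/8 s, in which the tool goes at most 62.5 mm and 10.7 degrees, less where a joint would pass 70% of its speed; a pose out of reach is approached as far as the arm can. A call with a gripper value outside its range is refused whole. The fingers move at their own pace and stop on an object; "newtons" is the grip in N (left out, the last holds). Time passes only in rows, so rows that repeat a pose let the fingers close. It gives the time, the measured TCP pose, the force, the opening and the grip force at its end, in the units of the state.
- bot.get_obs(): the state, without advancing time (a new reading comes with each control period).
- camera(name): name is "scene" or "top"; returns the picture (420x560x3 uint8, blue, green, red); there is no depth.
- camera_model(name): a dict with "K" (3x3 intrinsics, pixels), "pose" (4x4, takes a point from camera to world coordinates). Camera axes: x right, y down, z forward; pixel columns grow to the right and rows downward; lengths in m; the calibration is good to about 2 mm. A picture is of the moment at which its call begins. camera_model takes no time and is no camera call.
- ticket.job_done(): hands the job in; it is judged then, once.
The state is a dict: "time": time; "q": joint angles; "qd": joint speeds; "joint_efforts": joint torques, N m; "ee_pos": TCP position; "tcp_rot": TCP orientation; "wrist_force": force on the tool from outside, world axes, zero at the start; "torque": the same for the moment, N m; "opening": finger opening in m; "grasp_force": force on a finger pad.
Only numpy, scipy, OpenCV 4.12 (cv2) and the standard library are available. Lean on these libraries where they do the work, as an engineer would, in place of code of your own. Each camera call takes 0.05 s, during which the arm holds its last target. There are 200 camera calls.

## Task

The hexagonal stoneware marker holder was put down with its slot facing the wrong way. Roll it over on the shelf, one flat at a time and without picking it up, until the slotted flat lies on top; then take the slate plant marker that leans in the terracotta pot and stand it upright in the slot, down on the slot's floor, and let go. The pot stays standing, and the saucer, the spray bottle and the clipper are left where they are.

Things in the scene. Friction and masses are not known exactly. Their poses are not given: they have to be found in the camera images.
- holder_center (a point): Centre of the marker holder: loose white stoneware bar, regular hexagon in section, 140 mm long, 56 mm across flats, 64.7 across corners, each flat 32.3 mm wide, about 0.55 kg. Lying on a flat its centre is 28 mm up and its two rising flats a side slope 30 degrees off vertical. Axes: x along the bar, z square out of the slotted flat. It lies crosswise to the robot, up to 0.5 rad askew.
- slot_mouth (a point): Middle of the slotted flat, 28 mm from the holder's centre (same axes). The slot runs along the flat's middle, the whole length, ends open: 10 mm wide, 24 mm deep, mouth chamfered to 14 mm. At the start this flat always looks down and away from the robot, two flats from the top: two rolls of 60 degrees towards the robot (each about a lower edge, 32 mm along) bring it up.
- marker_center (a point): Centre of the slate plant marker: loose dark grey flat blade with arched top, 150 mm long, 38 wide, 6 thick, about 0.09 kg. Axes: z along it from foot to top, y across its width, x through its thickness. At the start it leans in the pot, about 38 degrees off vertical, foot on the pot's floor, flat side on the rim, the upper 60 mm or so sticking out roughly towards the robot (within 0.6 rad).
- marker_foot (a point): Middle of the marker's foot, the straight lower end of the blade, 75 mm from its centre; axes as the marker's.
- pot: The terracotta flower pot in which the marker leans: loose, empty, 78 mm high, 100 mm across its rim, 68 mm across its base, wall 6 mm, floor 7 mm thick, about 0.36 kg. Origin at the centre of its underside, z up. It stands left or right of the holder.
- saucer: Bystander: empty terracotta saucer, 124 mm across, 26 mm high, on the other side of the holder from the pot. Origin at the centre of its underside.
- spray_bottle: Bystander: closed white plastic spray bottle, 74 mm across, 203 mm high, standing at the left. Origin at the centre of its underside.
- clipper: Bystander: green-handled pruning clipper lying flat, 200 mm long, 20 mm high, at the right; beyond it, at the shelf's right end, stands a fixed pegboard panel with three hooks, 262 mm high. Origin at the clipper's pivot, on the shelf.
Not all that is in view belongs to the job. Of the things shaped like the pot, the terracotta one is meant.

How it is judged:
By the outcome, as a careful person would: the job done as asked, in the order asked, and still so for the second after the job is handed in, with the robot touching nothing.
It also fails if it takes over 54 s, if anything falls off the work surface, if the arm or the gripper's body presses on something with over 40 N, if the wrist force passes 120 N, or if a joint passes its speed limit or range.

## Working session

There is one attempt and no reset: what is moved stays moved. The work goes in short steps, Python scripts to look and compute and a tool call to move; the robot and the scene stay as the last step left them, time stands still between calls to the robot, and variables do not carry over. Pictures are saved under pics/ and viewed, at most 11 in all, crops included, and the job is handed in when it is done.

Besides the shell and the picture viewer there is one more tool, called after ">>>" as name(argument=value, ...) on one line, values as JSON. send_rows: Moves the arm, as the interface text tells. Its arguments: {"type":"object","properties":{"targets":{"type":"string"},"newtons":{"type":"number"}},"required":["targets"]}

```bash
ls; mkdir -p pics; python3 - <<'E'
from workcell import bot,camera,camera_model
import cv2,numpy as np
for n in("scene","top"):
    im=camera(n); cv2.imwrite(f"pics/{n}0.png",im)
    m=camera_model(n); print(n,np.round(m["K"],1).tolist(),np.round(m["pose"],3).tolist())
print(bot.get_obs(),bot.hold_point_z)
E
```

```text
pics
scene [[451.9, 0.0, 280.3], [0.0, 451.9, 217.0], [0.0, 0.0, 1.0]] [[0.507, 0.678, -0.532, 1.197], [0.862, -0.41, 0.298, -0.417], [-0.016, -0.61, -0.792, 1.135], [0.0, 0.0, 0.0, 1.0]]
top [[532.1, 0.0, 284.3], [0.0, 532.1, 207.9], [0.0, 0.0, 1.0]] [[0.014, -0.999, 0.05, 0.375], [-1.0, -0.013, 0.004, -0.009], [-0.003, -0.05, -0.999, 1.876], [0.0, 0.0, 0.0, 1.0]]
{'time': 0.1, 'q': array([-6.92709938e+01,  5.00691423e+00,  1.00399478e+01,  9.50986785e+01,
       -4.21026423e-04,  9.00012793e+01]), 'qd': array([-0.14085852, -0.1257798 ,  0.12626131, -0.07829798,  0.09923614,
        0.05566687]), 'joint_efforts': array([-9.72671842e-05, -5.21562445e+01,  4.65652263e+01,  1.60466979e-02,
        1.00354512e-04,  3.41105567e-05]), 'ee_pos': array([ 0.19458867, -0.51418312,  0.20137245]), 'tcp_rot': array([-1.79934355e+02,  4.22491884e-04,  2.07277274e+01]), 'wrist_force': array([-0.0304557 , -0.04641377, -0.32753079]), 'torque': array([ 0.05341304, -0.01615922, -0.00145159]), 'grasp_force': 0.0, 'opening': 0.08546433464152539} 0.0187
```

View pics/scene0.png

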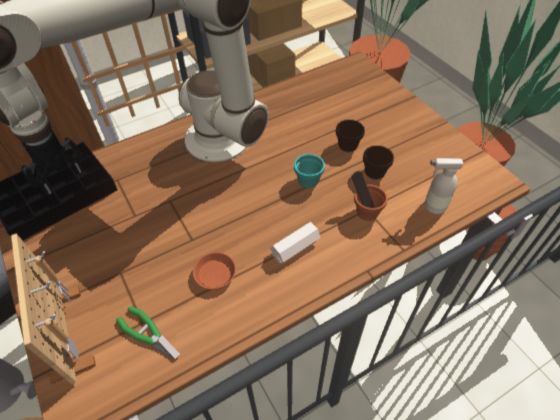

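View pics/top0.png

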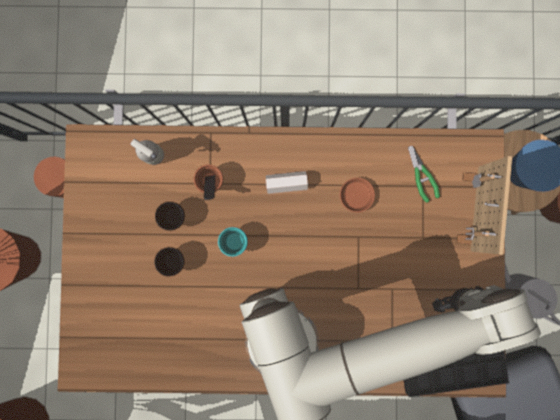

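The top view is x up and y left. The scene shows:
- White holder at (287,182).
- Pot-like things: terracotta pot with the dark marker at (208,180), dark pots at (170,215) and (170,262), teal pot at (232,241), and the low red saucer at (358,194).
- More red pots on the floor, at (52,176) for example.

I choose the terracotta pot at (208,180) and check it in a crop.

```bash
cat > h.py <<'E'
from workcell import bot,camera,camera_model
import cv2,numpy as np
def ray(n,uv):
    m=camera_model(n);P=m["pose"]
    d=P[:3,:3]@np.linalg.inv(m["K"])@np.array([uv[0],uv[1],1.]);return P[:3,3],d
def plane(n,uv,z):
    o,d=ray(n,uv);return o+d*(z-o[2])/d[2]
def tri(a,b):
    (o1,d1),(o2,d2)=ray("top",a),ray("scene",b)
    s=np.linalg.lstsq(np.c_[d1,-d2],o2-o1,rcond=None)[0]
    p,q=o1+d1*s[0],o2+d2*s[1];return (p+q)/2,np.linalg.norm(p-q)
def crop(im,x0,y0,x1,y1,k,f):
    cv2.imwrite(f,cv2.resize(im[y0:y1,x0:x1],None,fx=k,fy=k,interpolation=cv2.INTER_CUBIC))
def blob(mask,x0,y0,x1,y1):
    z=np.zeros_like(mask);z[y0:y1,x0:x1]=mask[y0:y1,x0:x1]
    c,_=cv2.findContours(z,cv2.RETR_EXTERNAL,cv2.CHAIN_APPROX_NONE)
    return max(c,key=cv2.contourArea)
def bar(im,x0,y0,x1,y1):
    h=cv2.cvtColor(im,cv2.COLOR_BGR2HSV)
    c=blob(((h[...,1]<75)&(h[...,2]>110)).astype(np.uint8),x0,y0,x1,y1)
    r=cv2.minAreaRect(c);bx=cv2.boxPoints(r)
    w=np.array([plane("top",p,.028)[:2] for p in bx])
    e=[w[1]-w[0],w[2]-w[1]];l=max(e,key=np.linalg.norm)
    a=np.degrees(np.arctan2(l[1],l[0]))%180
    return w.mean(0).round(4),round(a,1),[round(float(np.linalg.norm(v)),4) for v in e]
E
python3 - <<'E'
from h import *
t=cv2.imread("pics/top0.png");s=cv2.imread("pics/scene0.png")
print(bar(t,255,165,320,198))
a=cv2.resize(t[150:215,180:320],(784,364),interpolation=cv2.INTER_CUBIC)
b=cv2.resize(s[160:270,260:400],(297,233),interpolation=cv2.INTER_CUBIC)
c=cv2.resize(s[165:225,340:395],(257,233),interpolation=cv2.INTER_CUBIC)
d=np.zeros((600,784,3),np.uint8);d[:364]=a;d[365:598,:297]=b;d[365:598,300:557]=c
cv2.imwrite("pics/c0.png",d)
h=cv2.cvtColor(t,cv2.COLOR_BGR2HSV);
k=blob((h[...,2]<60).astype(np.uint8),195,165,225,205)
print(k.reshape(-1,2).min(0),k.reshape(-1,2).max(0),cv2.minAreaRect(k))
E
```

```text
(array([ 0.5581, -0.0083]), np.float64(96.5), [0.1486, 0.0665])
[203 176] [214 198] ((208.5, 187.0), (22.0, 11.0), 90.0)
```

View pics/c0.png

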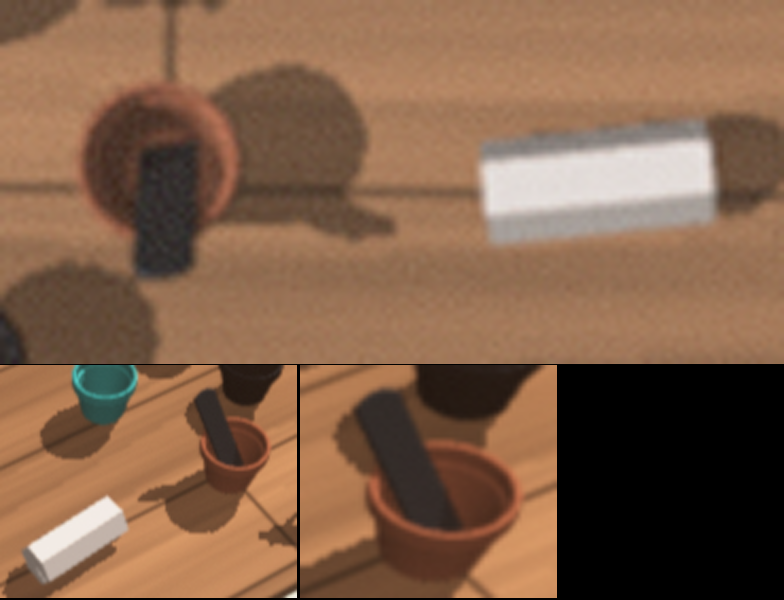

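The crop shows the terracotta pot (rim at top px ≈(208.6,178.6)) with the dark marker in it, its top end at ≈(209,199) and leaning to the robot. The holder lies at top px (287,182) at about 96°, with no slot visible on top. The choice is right.

Now I approach with the open fingers spread along the bar, behind its far side.

>>> send_rows(targets="568 -332 0 14.7 0;568 -332 0 14.7 0;568 -332 0 14.7 0;568 -332 0 14.7 0;568 -332 0 14.7 0;568 -332 0 14.7 0;568 -332 0 14.7 0;568 -332 0 14.7 0;568 -332 0 14.7 0;568 -332 0 14.7 0;568 -332 0 14.7 0;568 -332 0 14.7 0;568 -332 0 14.7 0;568 -332 60 14.7 0;568 -332 110 14.7 0;568 -332 110 14.7 0;568 -332 110 14.7 0")

```text
time: 2.22
ee_pos: [0.609, -0.0035, 0.0947]
tcp_rot: [180.0, -0.2, 6.0]
wrist_force: [-0.3, -0.1, 1.6]
opening: 0.0859
grasp_force: 0.0
```

```bash
cat >> h.py <<'E'
def rel(p,yaw=None):
    "tool shift mm and turn from now to world p,yaw"
    o=bot.get_obs();y0=o["tcp_rot"][2];a=np.radians(y0);d=(np.array(p)-o["ee_pos"])*1000
    print("shift",np.round([d[0]*np.cos(a)+d[1]*np.sin(a),d[0]*np.sin(a)-d[1]*np.cos(a),-d[2]],1),"turn",None if yaw is None else round(y0-yaw,1))
E
python3 - <<'E'
from h import *
o=bot.get_obs();print(o["time"],o["ee_pos"],o["tcp_rot"],o["wrist_force"])
t=camera("top");s=camera("scene");cv2.imwrite("pics/t1.png",t)
d=np.zeros((600,784,3),np.uint8)
d[:364]=cv2.resize(t[150:215,180:320],(784,364));d[365:598,:466]=cv2.resize(s[170:280,230:450],(466,233));cv2.imwrite("pics/c1.png",d)
c=np.array([.558,-.008,0]);n=np.array([np.cos(np.radians(6)),np.sin(np.radians(6)),0])
rel(c+n*.032+[0,0,.035],6.)
E
```

```text
2.225 [ 0.6090106  -0.00350357  0.09465754] [ 1.79981236e+02 -1.52422877e-01  5.97522024e+00] [-0.27989405 -0.08773358  1.62721292]
shift [-20.   -0.7  60.3] turn -0.0
```

View pics/c1.png

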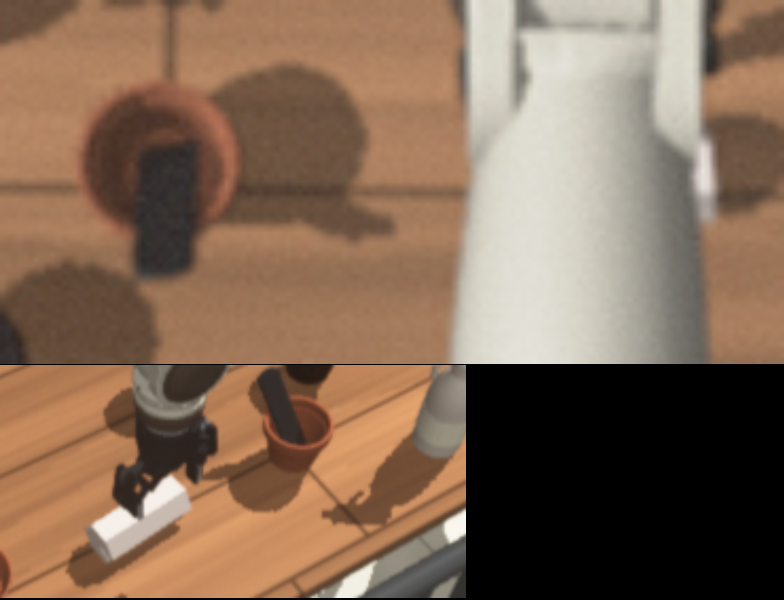

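The scene crop shows the open fingers just behind and above the white bar (at crop ≈(140,490)). The pot is undisturbed. Now descend, touch the far upper flat and start rolling.

>>> send_rows(targets="0 0 30 0 0;0 0 62 0 0;0 0 62 0 0;-10 0 62 0 0;-17 0 62 0 0;-20 0 62 0 0;-23 0 61 0 0;-26 0 59 0 0;-29 0 57 0 0;-32 0 55 0 0;-34 0 54 0 0;-36 0 53 0 0;-36 0 53 0 0")

```text
time: 3.95
ee_pos: [0.5726, -0.0067, 0.0391]
tcp_rot: [180.0, -0.0, 6.0]
wrist_force: [0.9, 0.1, -0.1]
opening: 0.0853
grasp_force: 0.0
```

```bash
python3 - <<'E'
from h import *
s=camera("scene");crop(s,240,190,350,280,7,"pics/c2.png")
E
```

```text
(no output)
```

View pics/c2.png

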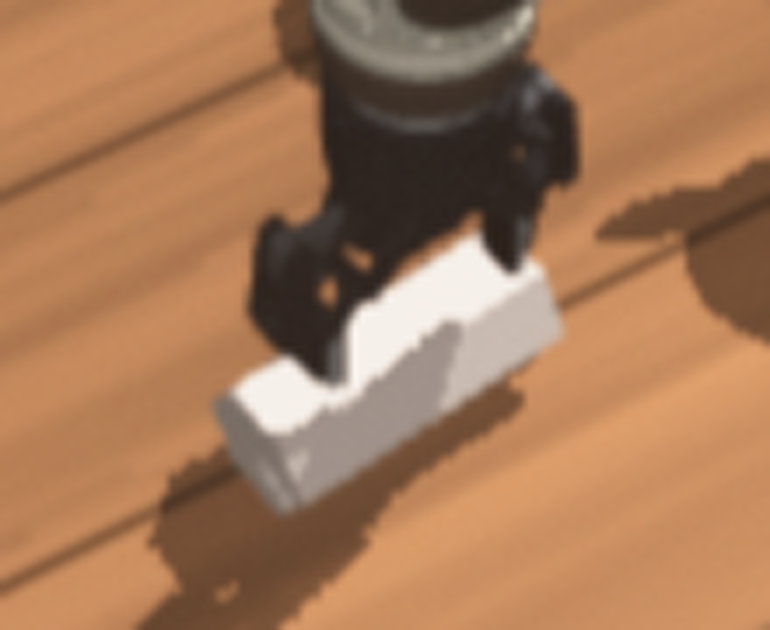

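The scene crop shows the bar tipped partway. The fingertips are on the now bright face and the slot notch is coming into view at ≈(300,465). Force is low, so I continue past the tipping point.

>>> send_rows(targets="-3 0 -1 0 0;-6 0 -2 0 0;-9 0 -3 0 0;-12 0 -4 0 0;-15 0 -4 0 0;-18 0 -5 0 0;-21 0 -5 0 0;-24 0 -5 0 0;-24 0 -5 0 0;-24 0 -5 0 0;-24 0 -5 0 0")

```text
time: 5.38
ee_pos: [0.5488, -0.0091, 0.044]
tcp_rot: [180.0, -0.0, 6.0]
wrist_force: [0.5, 0.8, -0.2]
opening: 0.0855
grasp_force: 0.0
```

```bash
python3 - <<'E'
from h import *
s=camera("scene");crop(s,230,180,350,280,6,"pics/c3.png")
E
```

```text
(no output)
```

View pics/c3.png

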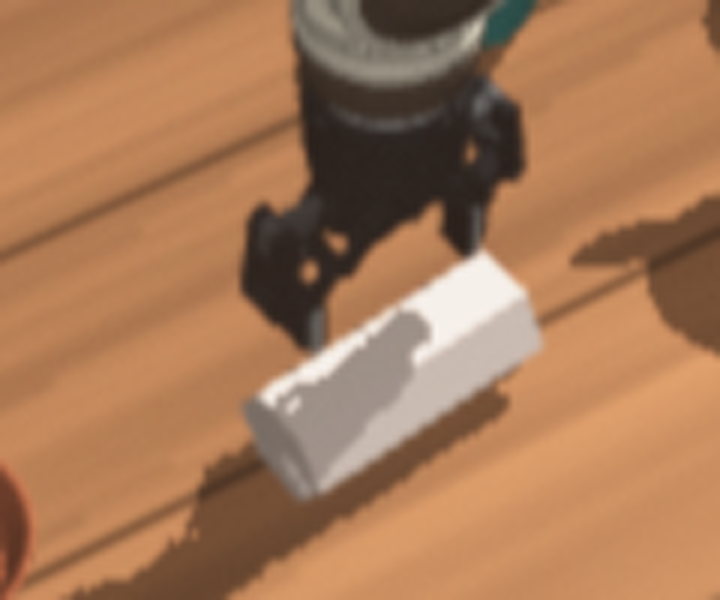

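Comparing bar corners across pictures, at scene px ≈(271,247) and (281,263.5), shows the bar has not moved at all. The tips passed over the top, so they sit higher than I assumed. I go back behind the bar, lower, and feel for contact.

>>> send_rows(targets="0 0 -25 0 0;50 0 -25 0 0;58 0 -25 0 0;58 0 0 0 0;58 0 20 0 0;58 0 20 0 0;52 0 20 0 0;47 0 20 0 0;44 0 20 0 0;41 0 20 0 0;38 0 20 0 0;35 0 20 0 0")

```text
time: 6.92
ee_pos: [0.5834, -0.0055, 0.024]
tcp_rot: [-180.0, 0.0, 6.0]
wrist_force: [1.0, -0.3, 0.2]
opening: 0.0854
grasp_force: 0.0
```

```bash
cat >> h.py <<'E'
def off():
    o=bot.get_obs();d=o["ee_pos"]-[.558,-.008,0];return round(1000*(d[0]*.9945+d[1]*.1045),1),o["ee_pos"][2].round(4),o["wrist_force"].round(1)
def sbar(s):
    h=cv2.cvtColor(s,cv2.COLOR_BGR2HSV)
    c=blob(((h[...,1]<60)&(h[...,2]>110)).astype(np.uint8),250,215,335,275)
    return cv2.contourArea(c),c.reshape(-1,2).min(0),c.reshape(-1,2).max(0)
E
python3 - <<'E'
from h import *
print(off());s=camera("scene");cv2.imwrite("pics/s4.png",s);print(sbar(s),sbar(cv2.imread("pics/scene0.png")))
E
```

```text
(np.float64(25.5), np.float64(0.024), array([ 1. , -0.3,  0.2]))
(618.0, array([271, 226], dtype=int32), array([319, 262], dtype=int32)) (893.5, array([271, 222], dtype=int32), array([319, 262], dtype=int32))
```

>>> send_rows(targets="-2 0 0 0 0;-4 0 0 0 0;-6 0 0 0 0;-6 0 0 0 0")

```text
time: 7.48
ee_pos: [0.5775, -0.0061, 0.024]
tcp_rot: [180.0, -0.0, 6.0]
wrist_force: [0.7, 0.2, -0.0]
opening: 0.0852
grasp_force: 0.0
```

```bash
python3 - <<'E'
from h import *
print(off());s=camera("scene");print(sbar(s))
a=cv2.resize(cv2.imread("pics/s4.png")[190:275,245:345],(400,340));b=cv2.resize(s[190:275,245:345],(400,340))
cv2.imwrite("pics/c5.png",np.hstack([a,b]))
E
```

```text
(np.float64(19.5), np.float64(0.024), array([ 0.7,  0.2, -0. ]))
(683.5, array([271, 225], dtype=int32), array([319, 262], dtype=int32))
```

View pics/c5.png

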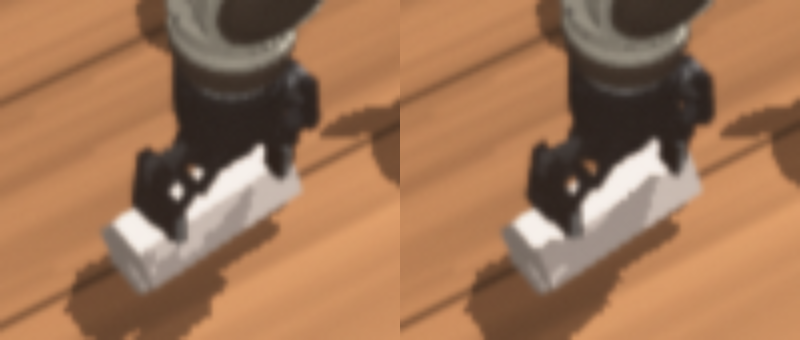

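The fingers are in front of the far face near its top edge, with the left tip at scene px ≈(290,250). The bar is unmoved and there is no force. I check where the tip really is.

```bash
python3 - <<'E'
from h import *
for z in(.02,.035,.045,.056): print(z,plane("scene",(290,250),z).round(3),plane("scene",(315.5,233),z).round(3))
# bar corners from scene, at mid corner far z=.028: pixel 
s=cv2.imread("pics/scene0.png")
for uv in((281,263),(319,239),(271,247)): print(uv,[plane("scene",uv,z).round(3)[:2] for z in (0,.028,.056)])
def proj(n,p):
    m=camera_model(n);q=np.linalg.inv(m["pose"])@np.r_[p,1];q=m["K"]@q[:3];return (q/q[2])[:2].round(1)
c=np.array([.558,-.008,0]);u=np.array([-.1045,.9945,0]);n=np.array([.9945,.1045,0])
for nm in("scene","top"):
  for e in(-.07,.07):
    print(nm,e,[proj(nm,c+u*e+n*a+[0,0,z]) for a,z in((.0323,.028),(.0162,.056),(-.0162,.056),(-.0323,.028),(.0162,0))])
E
```

```text
0.02 [ 0.569 -0.036  0.02 ] [0.556 0.062 0.02 ]
0.035 [ 0.577 -0.041  0.035] [0.565 0.056 0.035]
0.045 [ 0.583 -0.044  0.045] [0.57  0.052 0.045]
0.056 [ 0.589 -0.048  0.056] [0.577 0.047 0.056]
(281, 263) [array([ 0.583, -0.075]), array([ 0.598, -0.083]), array([ 0.613, -0.092])]
(319, 239) [array([0.569, 0.068]), array([0.584, 0.056]), array([0.6  , 0.044])]
(271, 247) [array([ 0.519, -0.072]), array([ 0.535, -0.081]), array([ 0.552, -0.089])]
scene -0.07 [array([283.6, 261.4]), array([280.2, 252.3]), array([273.5, 244.8]), array([270.5, 246.5]), array([280.5, 262.8])]
scene 0.07 [array([321.3, 237.3]), array([318.3, 228.3]), array([311.4, 221.3]), array([307.8, 223.5]), array([317.4, 239.2])]
top -0.07 [array([305.6, 171. ]), array([306.3, 174.7]), array([307.2, 184. ]), array([307.3, 189.4]), array([305.7, 176.4])]
top 0.07 [array([265.6, 174.6]), array([265.7, 178.4]), array([266.6, 187.7]), array([267.3, 193. ]), array([266.3, 180. ])]
```

>>> send_rows(targets="26 0 0 0 0;28 0 10 0 0;28 0 10 0 0;20 0 10 0 0;16 0 10 0 0;13 0 10 0 0;10 0 10 0 0;7 0 10 0 0;7 0 10 0 0")

```text
time: 8.65
ee_pos: [0.5844, -0.0054, 0.014]
tcp_rot: [-180.0, -0.0, 6.0]
wrist_force: [-0.4, 0.6, -0.4]
opening: 0.0852
grasp_force: 0.0
```

```bash
python3 - <<'E'
from h import *
print(off());s=camera("scene");print(sbar(s));cv2.imwrite("pics/s6.png",s)
E
```

```text
(np.float64(26.5), np.float64(0.014), array([-0.4,  0.6, -0.4]))
(512.0, array([271, 228], dtype=int32), array([319, 262], dtype=int32))
```

>>> send_rows(targets="-2 0 0 0 0;-4 0 0 0 0;-6 0 0 0 0;-8 0 0 0 0;-8 0 0 0 0")

```text
time: 9.32
ee_pos: [0.5764, -0.0062, 0.014]
tcp_rot: [-180.0, -0.0, 6.0]
wrist_force: [-0.3, -0.3, 0.3]
opening: 0.0855
grasp_force: 0.0
```

```bash
python3 - <<'E'
from h import *
print(off());s=camera("scene");print(sbar(s))
a=cv2.resize(cv2.imread("pics/s6.png")[190:275,245:345],(400,340));b=cv2.resize(s[190:275,245:345],(400,340))
cv2.imwrite("pics/c6.png",np.hstack([a,b]))
E
```

```text
(np.float64(18.5), np.float64(0.014), array([-0.3, -0.3,  0.3]))
(618.0, array([271, 226], dtype=int32), array([319, 262], dtype=int32))
```

View pics/c6.png

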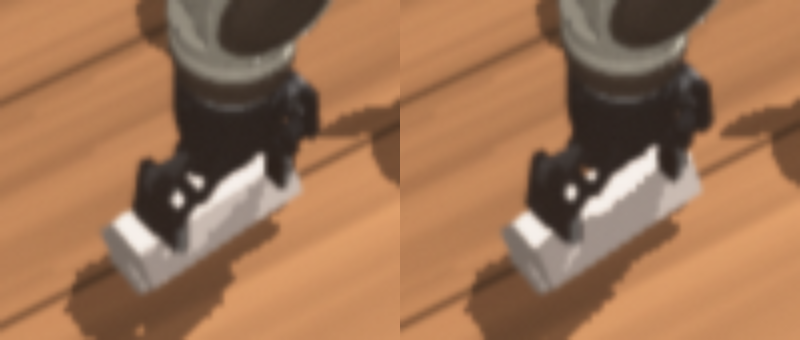

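No contact yet again: the fully open tips sit too high to be certain. I use a mostly closed gripper, whose tips lie at the TCP.

>>> send_rows(targets="32 0 0 0 200;32 0 -30 0 200;32 0 -30 0 200;32 0 -30 0 200;20 0 -30 0 200;16 0 -30 0 200;13 0 -30 0 200;10 0 -30 0 200;8 0 -30 0 200;8 0 -30 0 200")

```text
time: 10.62
ee_pos: [0.5845, -0.0054, 0.044]
tcp_rot: [180.0, -0.0, 6.0]
wrist_force: [1.1, -0.1, 0.8]
opening: 0.0183
grasp_force: 0.0
```

```bash
python3 - <<'E'
from h import *
print(off());s=camera("scene");print(sbar(s));cv2.imwrite("pics/s7.png",s)
E
```

```text
(np.float64(26.6), np.float64(0.044), array([ 1.1, -0.1,  0.8]))
(899.0, array([278, 229], dtype=int32), array([326, 269], dtype=int32))
```

The bar's scene outline shifted by about (+7,+7) px, so it was dragged or moved away during the back-off. I clear the arm sideways and take one good look.

>>> send_rows(targets="10 0 -20 0 200;10 0 -70 0 200;0 60 -90 0 200;-20 120 -90 0 200;-50 170 -90 0 200;-50 170 -90 0 200")

```text
time: 11.42
ee_pos: [0.5513, -0.1831, 0.1341]
tcp_rot: [180.0, 0.0, 5.7]
wrist_force: [1.0, 0.4, -1.1]
opening: 0.0187
grasp_force: 0.0
```

```bash
python3 - <<'E'
from h import *
o=bot.get_obs();print(o["time"],o["ee_pos"])
s=camera("scene");t=camera("top");cv2.imwrite("pics/s8.png",s);cv2.imwrite("pics/t8.png",t)
print(sbar(s),bar(t,250,150,325,205))
d=np.zeros((600,800,3),np.uint8)
d[:,:440]=cv2.resize(s[200:290,260:326],(440,600),interpolation=cv2.INTER_CUBIC)
d[:300,440:]=cv2.resize(t[150:205,252:318],(360,300),interpolation=cv2.INTER_CUBIC)
d[300:,440:]=cv2.resize(cv2.imread("pics/scene0.png")[215:275,262:334],(360,300),interpolation=cv2.INTER_CUBIC)
cv2.imwrite("pics/c8.png",d)
E
```

```text
11.425 [ 0.55128547 -0.18313824  0.13409208]
(917.5, array([278, 229], dtype=int32), array([326, 269], dtype=int32)) (array([ 0.5897, -0.0046]), np.float64(97.5), [0.1475, 0.0666])
```

View pics/c8.png

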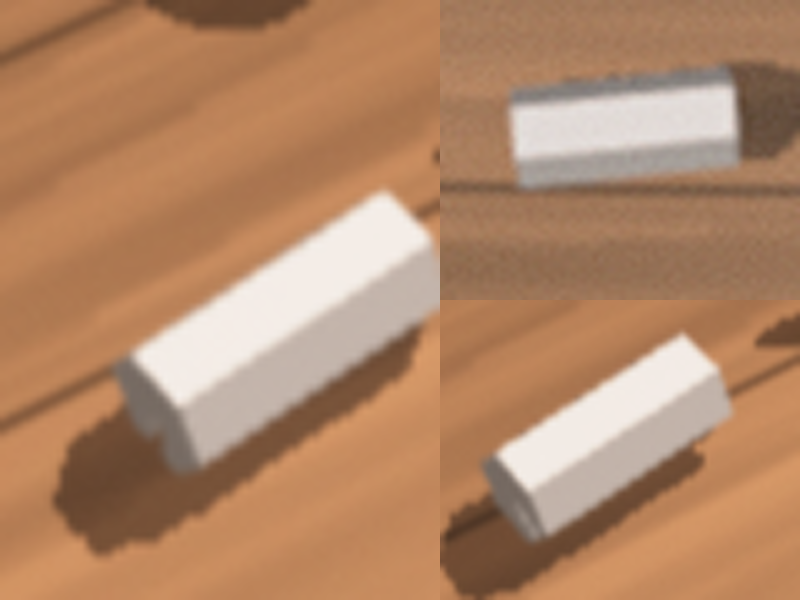

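The view shows the holder one flat further from the robot: its centre moved 32 mm along its normal, and the slot notch in the end face is now at the bottom (left panel (150,435)). The dipping fingertips rolled it away as they closed. It now needs three rolls towards the robot. I use nearly shut fingers, whose tip height is known.

>>> send_rows(targets="112 -174 -10 -1 200;112 -174 -10 -1 200;112 -174 -10 -1 200;112 -174 0 -1 200;112 -174 50 -1 200;112 -174 88 -1 200;112 -174 88 -1 200;100 -174 88 -1 200;92 -174 88 -1 200;89 -174 88 -1 200;86 -174 88 -1 200;83 -174 86 -1 200;80 -174 84 -1 200;77 -174 82 -1 200;74 -174 81 -1 200;72 -174 80 -1 200;72 -174 80 -1 200")

```text
time: 13.65
ee_pos: [0.6059, 0.0009, 0.0541]
tcp_rot: [180.0, -0.0, 7.0]
wrist_force: [0.1, -0.8, 0.1]
opening: 0.0186
grasp_force: 0.0
```

```bash
cat >> h.py <<'E'
def off(c=(.5897,-.0046),a=7):
    o=bot.get_obs();d=o["ee_pos"][:2]-np.array(c);a=np.radians(a);return round(1000*(d[0]*np.cos(a)+d[1]*np.sin(a)),1),o["ee_pos"][2].round(4),o["wrist_force"].round(1)
def sbar(s,x0=245,y0=205,x1=335,y1=275):
    h=cv2.cvtColor(s,cv2.COLOR_BGR2HSV)
    z=((h[...,1]<60)&(h[...,2]>110)).astype(np.uint8)
    c=blob(z,x0,y0,x1,y1);p=c.reshape(-1,2)
    return cv2.contourArea(c),p.min(0).tolist(),p.max(0).tolist()
def end(s):
    "left/bottom/top-extreme points of bar in scene"
    h=cv2.cvtColor(s,cv2.COLOR_BGR2HSV);z=((h[...,1]<75)&(h[...,2]>90)).astype(np.uint8)
    p=blob(z,245,205,335,280).reshape(-1,2);return [p[np.argmin(p@v)].tolist() for v in np.array([[1,0],[0,-1],[-1,0],[0,1]])]
E
python3 - <<'E'
from h import *
print(off());s=camera("scene");print(sbar(s),end(s),end(cv2.imread("pics/s8.png")));cv2.imwrite("pics/s9.png",s)
E
```

```text
(np.float64(16.8), np.float64(0.0541), array([ 0.1, -0.8,  0.1]))
(795.0, [278, 229], [326, 269]) [[277, 255], [287, 270], [326, 245], [317, 229]] [[277, 255], [287, 270], [326, 245], [316, 229]]
```

>>> send_rows(targets="20 0 0 0 200;20 0 14 0 200;20 0 14 0 200;14 0 14 0 200;10 0 14 0 200;7 0 14 0 200;4 0 14 0 200;2 0 14 0 200;2 0 14 0 200")

```text
time: 14.82
ee_pos: [0.6079, 0.0012, 0.0401]
tcp_rot: [-180.0, -0.0, 7.0]
wrist_force: [-0.0, -0.1, -0.9]
opening: 0.0184
grasp_force: 0.0
```

```bash
python3 - <<'E'
from h import *
print(off());s=camera("scene");print(sbar(s),end(s))
E
```

```text
(np.float64(18.8), np.float64(0.0401), array([-0. , -0.1, -0.9]))
(714.0, [278, 232], [326, 269]) [[277, 255], [286, 270], [326, 245], [318, 232]]
```

```bash
cat >> h.py <<'E'
def proj(n,p):
    m=camera_model(n);q=np.linalg.inv(m["pose"])@np.r_[p,1];q=m["K"]@q[:3];return (q/q[2])[:2].round(1)
E
python3 - <<'E'
from h import *
s=camera("scene");cv2.imwrite("pics/s10.png",s)
h=cv2.cvtColor(s,cv2.COLOR_BGR2HSV)
g=s.max(2)
print(s[225:262,288:322].max(2)[::1,::2])
p=bot.get_obs()["ee_pos"]
for dz in(0,.013,.03): print(dz,[proj("scene",p+[dx,dy,dz]) for dx,dy in((0,0),(.011,-.02),(.011,.02))])
E
```

```text
[[194 191 189 185  91  44  45  45  46  46  45  46  45  45  44  52 141]
 [193 190 187 177  67  46  45  46  44  44  46  46  46  45  44  52 150]
 [190 187 183 166  57  51  44  46  46  46  45  46  46  45  45  47 102]
 [187 183 177 159  58  58  48  45  45  45  46  46  46  45  45  45  54]
 [182 177 175 160  69  60  48  45  45  45  47  46  44  45  45  45  46]
 [178 174 174 147  72  57  47  46  45  47  46  45  46  45  46  46  46]
 [174 170 166 112  69  54  49  45  45  46  45  45  45  45  46  56  63]
 [166 135 141  77  67  61  49  45  45  45  45  45  47  44  47 126 149]
 [130  73  98  70  67  97  56  46  47  45  45  46  47  45  53 214 228]
 [ 81  58  71  69  64 126  62  46  46  46  47  46  47  45  60 240 245]
 [ 71  63  70  65  63 131  63  47  47  45  46  44  46  47  80 243 246]
 [103  68  67  57  65 135  60  47  48  45  47  45  49  61 133 245 246]
 [146  76  62  51  63 111  53  47  47  46  46  46  51  84 192 246 244]
 [174 115  54  48  54  66  50  47  46  47  46  45  49  91 218 245 237]
 [189 169  64  48  49  50  48  48  47  47  47  45  46  88 222 238 218]
 [200 195 111  50  47  47  47  49  
[... 1050 characters left out ...]
9 159 158 159 160 194 199 192 139 115 118 122 142]
 [245 245 228 167 159 160 159 159 161 196 194 159 118 117 121 130 184]
 [245 240 175 160 159 159 159 160 165 195 172 121 118 121 124 174 211]
 [241 215 160 159 159 159 160 160 168 177 138 118 121 122 143 210 214]
 [218 166 159 159 160 159 158 159 162 140 119 121 122 129 184 214 214]
 [173 159 159 159 159 159 159 155 141 122 121 122 125 174 210 214 212]
 [159 160 159 159 159 159 158 144 120 121 122 121 142 210 214 213 209]]
0 [array([307.9, 250.4]), array([304.1, 256.2]), array([315.8, 250.2])]
0.013 [array([308.1, 247.9]), array([304.2, 253.7]), array([316. , 247.7])]
0.03 [array([308.3, 244.6]), array([304.4, 250.4]), array([316.3, 244.3])]
```

Fingertips are seen at scene px (304,248.5) and (312.5,244.5), which is about 25 mm higher than the nominal TCP. That is why nothing was touched. I try again, 22 mm lower.

>>> send_rows(targets="26 0 0 0 200;26 0 22 0 200;26 0 22 0 200;20 0 22 0 200;16 0 22 0 200;13 0 22 0 200;10 0 22 0 200;10 0 22 0 200")

```text
time: 15.92
ee_pos: [0.6186, 0.0025, 0.0189]
tcp_rot: [180.0, -0.1, 7.0]
wrist_force: [3.7, 0.8, 2.9]
opening: 0.0183
grasp_force: 2.4
```

```bash
python3 - <<'E'
from h import *
print(off());s=camera("scene");print(sbar(s),end(s));cv2.imwrite("pics/s11.png",s)
print(s[236:262,288:330].max(2)[::1,::2])
E
```

```text
(np.float64(29.6), np.float64(0.0189), array([3.7, 0.8, 2.9]))
(413.5, [277, 244], [314, 269]) [[277, 255], [286, 270], [326, 244], [323, 238]]
[[177 177 180 194 196  73  64  50  47  45  46  47  47  47  45  46  45  47
   76 200 207]
 [177 180 190 200 194  78  63  49  47  45  47  47  46  47  44  46  47  47
  109 206 209]
 [181 189 196 199 162  74  59  48  46  46  45  47  46  46  45  46  54  64
  159 207 209]
 [190 191 157 163 110  69  66  51  46  46  45  46  46  47  44  47 103 129
  193 206 205]
 [200 169  74  96  74  68 119  74  46  45  46  45  46  48  45  49 162 183
  200 203 202]
 [201 127  53  67  70  65 158  93  46  46  46  47  47  46  46  55 189 198
  200 201 202]
 [197 107  57  69  67  64 161  93  47  47  46  47  46  46  47  73 194 200
  199 200 202]
 [191 145  71  68  62  62 148  86  47  46  45  46  45  47  61 104 199 199
  200 200 200]
 [189 182 113  64  53  59 110  66  47  47  48  46  46  49  83 140 200 199
  199 199 197]
 [190 214 198  64  49  52  76  50  47  48  46  45  45  47  89 162 199 200
  199 197 195]
 [197 238 238 104  49  48  64  48  49  46  46  46  46  47  82 165 
[... 658 characters left out ...]
5 243 219 201 191 157 120  56  95 145 174 126 114 119 125 212
  218 215 215]
 [245 245 244 231 203 199 178 158 150  86 102 160 136 112 117 121 142 214
  215 215 214]
 [245 244 236 206 200 196 162 158 157 131 115 141 117 117 121 129 182 215
  215 213 211]
 [245 238 219 200 199 178 160 159 158 153 123 116 117 120 123 174 210 215
  214 211 208]
 [243 219 201 200 196 162 158 159 157 144 118 117 120 121 140 209 213 213
  211 208 206]
 [230 203 200 200 191 159 159 159 149 125 116 119 122 128 182 214 213 211
  208 205 204]
 [205 200 200 200 179 159 158 154 131 118 119 121 129 173 209 214 211 208
  206 203 201]
 [199 200 200 195 162 159 156 140 119 120 121 128 173 209 214 212 209 206
  204 201 200]]
```

Contact now: force (3.7, 2.9) N along the far upper flat's normal. I follow the arc of the roll.

>>> send_rows(targets="-1 0 -2 0 200;-4 0 -5 0 200;-8 0 -8 0 200;-12 0 -10 0 200;-15 0 -11 0 200;-15 0 -11 0 200")

```text
time: 16.73
ee_pos: [0.6028, 0.0005, 0.0291]
tcp_rot: [180.0, -0.0, 7.0]
wrist_force: [0.4, 0.3, 0.5]
opening: 0.0184
grasp_force: 0.4
```

```bash
python3 - <<'E'
from h import *
print(off());s=camera("scene");print(sbar(s),end(s));cv2.imwrite("pics/s12.png",s)
E
```

```text
(np.float64(13.6), np.float64(0.0291), array([0.4, 0.3, 0.5]))
(628.0, [276, 232], [325, 267]) [[276, 252], [286, 268], [325, 241], [321, 231]]
```

>>> send_rows(targets="-3 0 -1 0 200;-6 0 -2 0 200;-9 0 -2 0 200;-12 0 -3 0 200;-12 0 -3 0 200")

```text
time: 17.4
ee_pos: [0.5907, -0.001, 0.0319]
tcp_rot: [180.0, 0.0, 7.0]
wrist_force: [-0.2, 0.3, 0.2]
opening: 0.0182
grasp_force: 0.2
```

```bash
python3 - <<'E'
from h import *
print(off());s=camera("scene");print(sbar(s),end(s));cv2.imwrite("pics/s13.png",s)
E
```

```text
(np.float64(1.4), np.float64(0.0319), array([-0.2,  0.3,  0.2]))
(726.5, [275, 228], [323, 266]) [[275, 248], [284, 266], [323, 239], [318, 228]]
```

>>> send_rows(targets="-3 0 0 0 200;-6 0 -1 0 200;-9 0 -1 0 200;-11 0 -1 0 200;-11 0 -1 0 200;-11 0 -1 0 200")

```text
time: 18.2
ee_pos: [0.5802, -0.0022, 0.033]
tcp_rot: [-180.0, 0.0, 7.0]
wrist_force: [-0.2, 1.0, 0.3]
opening: 0.0185
grasp_force: 0.0
```

```bash
python3 - <<'E'
from h import *
print(off());s=camera("scene");print(sbar(s),end(s));cv2.imwrite("pics/s14.png",s)
E
```

```text
(np.float64(-9.1), np.float64(0.033), array([-0.2,  1. ,  0.3]))
(635.0, [271, 227], [319, 262]) [[271, 247], [279, 262], [319, 237], [315, 226]]
```

The outline is back at (271..319, ..262), so one roll is done and the bar lies where it began. I repeat the same motion for the next roll.

>>> send_rows(targets="22 0 0 0 200;22 0 14 0 200;22 0 14 0 200;14 0 14 0 200;10 0 14 0 200;7 0 14 0 200;5 0 12 0 200;2 0 9 0 200;-2 0 6 0 200;-5 0 4 0 200;-8 0 3 0 200;-11 0 2 0 200;-14 0 1 0 200;-17 0 1 0 200;-20 0 0 0 200;-23 0 0 0 200;-26 0 -1 0 200;-29 0 -1 0 200;-32 0 -1 0 200;-32 0 -1 0 200")

```text
time: 20.75
ee_pos: [0.548, -0.0061, 0.0342]
tcp_rot: [-180.0, 0.0, 7.0]
wrist_force: [-1.0, 0.5, 6.5]
opening: 0.0184
grasp_force: 2.7
```

```bash
python3 - <<'E'
from h import *
print(off((.558,-.008)));s=camera("scene");print(sbar(s,240,195),end(s));cv2.imwrite("pics/s15.png",s)
E
```

```text
(np.float64(-9.7), np.float64(0.0342), array([-1. ,  0.5,  6.5]))
(803.5, [268, 219], [315, 257]) [[267, 241], [278, 258], [315, 235], [308, 218]]
```

>>> send_rows(targets="-2 0 -1 0 200;-4 0 -2 0 200;-6 0 -2 0 200;-6 0 -2 0 200")

```text
time: 21.3
ee_pos: [0.5422, -0.007, 0.0358]
tcp_rot: [-180.0, 0.0, 7.0]
wrist_force: [0.4, -0.3, -0.5]
opening: 0.0184
grasp_force: 0.0
```

```bash
python3 - <<'E'
from h import *
print(off((.558,-.008)));s=camera("scene");print(sbar(s,240,195),end(s));cv2.imwrite("pics/s16.png",s)
E
```

```text
(np.float64(-15.6), np.float64(0.0358), array([ 0.4, -0.3, -0.5]))
(670.0, [264, 217], [312, 254]) [[264, 240], [273, 255], [312, 230], [306, 217]]
```

The second roll is complete (outline at 264..312). For the third, the slotted flat is the far upper one, so I touch it nearer its top edge to stay above the slot.

>>> send_rows(targets="20 0 0 0 200;20 0 9 0 200;20 0 9 0 200;14 0 9 0 200;11 0 9 0 200;8 0 9 0 200;6 0 8 0 200;3 0 6 0 200;0 0 5 0 200;-3 0 4 0 200;-6 0 3 0 200;-9 0 2 0 200;-12 0 1 0 200;-15 0 1 0 200;-18 0 0 0 200;-21 0 -1 0 200;-24 0 -1 0 200;-24 0 -1 0 200")

```text
time: 23.6
ee_pos: [0.5185, -0.0099, 0.037]
tcp_rot: [180.0, -0.0, 7.0]
wrist_force: [-0.7, 0.3, -0.3]
opening: 0.0183
grasp_force: 0.0
```

```bash
python3 - <<'E'
from h import *
print(off((.526,-.012)));s=camera("scene");print(sbar(s,240,190),end(s));cv2.imwrite("pics/s17.png",s)
E
```

```text
(np.float64(-7.2), np.float64(0.037), array([-0.7,  0.3, -0.3]))
(838.0, [265, 215], [312, 254]) [[265, 240], [273, 255], [312, 231], [303, 215]]
```

The tips slid over the edge and the bar is unmoved. I repeat with the lower contact that worked.

>>> send_rows(targets="0 0 -15 0 200;50 0 -15 0 200;50 0 -10 0 200;50 0 18 0 200;50 0 18 0 200;42 0 18 0 200;38 0 18 0 200;35 0 17 0 200;32 0 14 0 200;28 0 10 0 200;25 0 8 0 200;22 0 7 0 200;19 0 6 0 200;16 0 5 0 200;13 0 5 0 200;10 0 4 0 200;7 0 4 0 200;4 0 3 0 200;4 0 3 0 200")

```text
time: 26.02
ee_pos: [0.5224, -0.0093, 0.0343]
tcp_rot: [-180.0, -0.0, 7.0]
wrist_force: [0.2, 1.0, 5.7]
opening: 0.0185
grasp_force: 2.7
```

```bash
python3 - <<'E'
from h import *
print(off((.526,-.012)));s=camera("scene");print(sbar(s,240,190),end(s));cv2.imwrite("pics/s18.png",s)
E
```

```text
(np.float64(-3.2), np.float64(0.0343), array([0.2, 1. , 5.7]))
(748.5, [262, 213], [309, 251]) [[262, 233], [271, 251], [309, 226], [302, 213]]
```

>>> send_rows(targets="-3 0 -1 0 200;-6 0 -2 0 200;-9 0 -2 0 200;-12 0 -3 0 200;-12 0 -3 0 200")

```text
time: 26.7
ee_pos: [0.5105, -0.0109, 0.037]
tcp_rot: [180.0, 0.0, 7.0]
wrist_force: [-0.4, 0.3, 1.4]
opening: 0.0184
grasp_force: 0.0
```

```bash
python3 - <<'E'
from h import *
print(off((.526,-.012)));s=camera("scene");print(sbar(s,240,190),end(s));cv2.imwrite("pics/s19.png",s)
E
```

```text
(np.float64(-15.2), np.float64(0.037), array([-0.4,  0.3,  1.4]))
(676.0, [259, 211], [306, 247]) [[259, 232], [267, 248], [306, 224], [296, 211]]
```

All three rolls are done (outline 259..306). Now I get the marker's geometry from the two clear pictures.

```bash
python3 - <<'E'
from h import *
t=cv2.imread("pics/t8.png");s=cv2.imread("pics/s8.png")
g=t.max(2);k=(g<75).astype(np.uint8);c=blob(k,200,168,220,203)
p=np.argwhere(k[168:203,200:220])[:, ::-1]+[200,168]
lo=p[p[:,1]>=p[:,1].max()-1];print("top view dark rows",p.min(0),p.max(0),lo.mean(0))
for r in range(174,200,4): q=p[p[:,1]==r]; print(r,q[:,0].min(),q[:,0].max())
k2=(s.max(2)<75).astype(np.uint8);k2[:,:345]=0
n,l,st,_=cv2.connectedComponentsWithStats(k2[165:225,340:390]);print(st)
q=np.argwhere(k2[165:212,345:372])[:, ::-1]+[345,165]
for r in range(168,212,4): w=q[q[:,1]==r]; print(r,(w[:,0].min(),w[:,0].max()) if len(w) else None)
print("pot",plane("top",(208.6,178.6),.078))
for z in(.115,.125,.135):print(z,plane("top",(209.1,199.),z),proj("scene",plane("top",(209.1,199.),z)))
for z in(.007,.02,.04):print(z,plane("top",(210.7,176.8),z),proj("scene",plane("top",(210.7,176.8),z)))
print(bot.get_obs()["q"].round(1))
E
```

```text
top view dark rows [200 171] [215 198] [208.29411765 197.41176471]
174 201 201
178 201 214
182 200 214
186 200 214
190 204 214
194 204 213
198 205 211
[[   0    0   50   60 2334]
 [  25    0   25   15  276]
 [  12    7   23   36  388]
 [  17   44    2    2    2]]
168 (np.int64(365), np.int64(371))
172 (np.int64(356), np.int64(371))
176 (np.int64(352), np.int64(371))
180 (np.int64(353), np.int64(364))
184 (np.int64(354), np.int64(365))
188 (np.int64(356), np.int64(367))
192 (np.int64(357), np.int64(368))
196 (np.int64(359), np.int64(370))
200 (np.int64(361), np.int64(371))
204 (np.int64(363), np.int64(371))
208 None
pot [0.56114377 0.25632202 0.078     ]
0.115 [0.48936926 0.24780569 0.115     ] [355.8 174.3]
0.125 [0.488719   0.24635029 0.125     ] [355.6 172.1]
0.135 [0.48806873 0.2448949  0.135     ] [355.5 169.8]
0.007 [0.57497545 0.25949615 0.007     ] [371.  213.3]
0.02 [0.5735836  0.25763215 0.02      ] [370.8 210.7]
0.04 [0.57144229 0.25476446 0.04      ] [370.6 206.6]
[ -1.2  -0.3 -13.7  76.7  -0.  171.8]
```

>>> send_rows(targets="0 0 -60 0 200;32 -258 -130 -91 0;32 -258 -130 -91 0;32 -258 -130 -91 0;32 -258 -130 -91 0;32 -258 -130 -91 0;32 -258 -130 -91 0;32 -258 -130 -91 0;32 -258 -130 -91 0;32 -258 -130 -91 0;32 -258 -130 -91 0;32 -258 -80 -91 0;32 -258 -31 -91 0;32 -258 -31 -91 0")

```text
time: 28.5
ee_pos: [0.5086, 0.248, 0.0645]
tcp_rot: [-179.6, 0.1, 97.9]
wrist_force: [0.6, 0.7, 0.9]
opening: 0.0855
grasp_force: 0.0
```

```bash
python3 - <<'E'
from h import *
o=bot.get_obs();print(o["time"],o["ee_pos"],o["tcp_rot"],o["wrist_force"],o["opening"])
t=camera("top");s=camera("scene");cv2.imwrite("pics/t20.png",t);cv2.imwrite("pics/s20.png",s)
print(bar(t,250,180,325,220),end(s))
print(t[188:216,280:286].max(2).mean(1).round())
print(t[188:216,295:301].max(2).mean(1).round())
E
```

```text
28.5 [0.50858928 0.24803998 0.06447565] [-1.79628524e+02  1.20801398e-01  9.79232302e+01] [0.56062784 0.69160897 0.94289444] 0.08550390900280104
(array([ 0.4941, -0.0156]), np.float64(96.8), [0.1477, 0.0668]) [[258, 233], [267, 248], [306, 224], [295, 209]]
[161. 164. 160. 140. 129. 134. 138. 166. 217. 228. 219. 201. 212. 206.
 202. 222. 229. 213. 179. 168. 168. 169. 166. 165. 164. 162. 154. 150.]
[162. 149. 137. 135. 134. 147. 194. 226. 226. 206. 213. 223. 208. 213.
 227. 224. 196. 170. 168. 170. 167. 168. 164. 163. 158. 153. 148. 147.]
```

The slot's two chamfer dips show mid-flat in the top view, so the slotted flat is up, with the holder centre at (0.494,-0.016). Next I close part-way around the marker and push it upright inside the pot.

>>> send_rows(targets="0 0 0 0 135;0 0 0 0 135;5 5 0 0 135;0 10 0 0 135;0 17 -1 0 135;0 24 -3 0 135;0 31 -6 0 135;0 38 -11 0 135;0 45 -16 0 135;0 52 -22 0 135;0 59 -27 0 135;0 66 -32 0 135;0 72 -35 0 135;0 74 -36 0 135;0 74 -36 0 135", newtons=40)

```text
time: 30.48
ee_pos: [0.5842, 0.2595, 0.1038]
tcp_rot: [-180.0, 0.0, 98.0]
wrist_force: [0.4, -0.2, -0.1]
opening: 0.0402
grasp_force: 0.0
```

```bash
python3 - <<'E'
from h import *
o=bot.get_obs();print(o["time"],o["ee_pos"],o["tcp_rot"],o["wrist_force"],o["opening"],o["grasp_force"])
t=camera("top");s=camera("scene");cv2.imwrite("pics/t21.png",t);cv2.imwrite("pics/s21.png",s)
d=np.zeros((600,800,3),np.uint8)
d[:,:500]=cv2.resize(s[120:240,310:410],(500,600),interpolation=cv2.INTER_CUBIC)
d[:300,500:]=cv2.resize(t[150:210,180:240],(300,300),interpolation=cv2.INTER_CUBIC)
d[300:,500:]=cv2.resize(s[195:260,250:315],(300,300),interpolation=cv2.INTER_CUBIC)
cv2.imwrite("pics/c21.png",d)
E
```

```text
30.475 [0.5841664  0.25946846 0.10384542] [-1.79984148e+02  3.82671387e-03  9.80273284e+01] [ 0.37474067 -0.17406868 -0.13027539] 0.04017517518083916 0.0
```

View pics/c21.png

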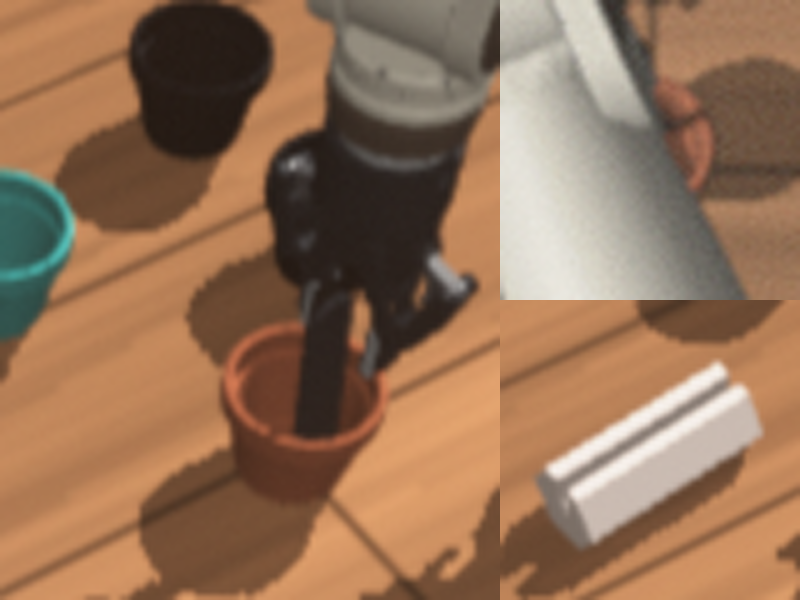

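The picture shows the slot on top of the holder (lower right panel, dark groove (640,420)). The marker stands nearly upright between the fingers (left panel (325,360)) and the pot is standing. Next: grip and lift.

>>> send_rows(targets="0 0 0 0 255;0 0 0 0 255;0 0 0 0 255;0 0 0 0 255;0 0 -3 0 255;0 0 -20 0 255;0 0 -50 0 255;0 0 -85 0 255;0 0 -115 0 255;0 0 -115 0 255", newtons=40)

```text
time: 31.82
ee_pos: [0.5853, 0.26, 0.2228]
tcp_rot: [179.7, -0.1, 98.0]
wrist_force: [-0.0, -0.0, -1.1]
opening: 0.005
grasp_force: 39.9
```

```bash
python3 - <<'E'
from h import *
o=bot.get_obs();print(o["time"],o["ee_pos"],o["tcp_rot"],o["opening"],o["grasp_force"])
s=camera("scene");t=camera("top");cv2.imwrite("pics/s22.png",s);cv2.imwrite("pics/t22.png",t)
p=o["ee_pos"]
for dz in(-.075,-.085,-.097,-.105):print(dz,proj("scene",p+[0,0,dz]),proj("scene",p+[0,-.019,dz]),proj("scene",p+[0,.019,dz]))
print(proj("scene",p))
a,b=proj("scene",p+[0,0,-.097]).astype(int)
g=s.max(2)
print((g[b-45:b+10:2,a-12:a+13]))
c=np.array([.4941,-.0156]);rel([*c,.22],96.8)
E
```

```text
31.825 [0.58529577 0.25998393 0.22277449] [ 1.79681208e+02 -9.09171478e-02  9.80263507e+01] 0.004968719370702098 39.85078990459442
-0.075 [380.2 185.7] [375.  188.3] [385.4 183.2]
-0.085 [379.7 188. ] [374.5 190.5] [384.8 185.4]
-0.097 [379.  190.7] [373.9 193.2] [384.2 188.2]
-0.105 [378.6 192.5] [373.5 195. ] [383.7 189.9]
[384.5 167.7]
[[193 195 192 186 164 160 154 150 149 146 129  73  74  64  44  40  40  40
   40  43  43  41  41  40  41]
 [162 139  95  63  52  46  39  38  36  39  37  37  38  40  40  41  41  40
   43  43  42  41  41  41  41]
 [ 58  42  38  37  37  36  36  36  37  37  36  36  38  39  39  41  47  49
   44  46  40  41  41  41  43]
 [ 35  37  38  37  37  38  37  37  37  36  38  36  39  37  41  58  89  78
   52  46  42  42  42  42  41]
 [ 36  38  37  37  37  37  37  37  37  37  37  36  37  37  46  67  80  49
   43  58  78  52  43  42  42]
 [ 39  37  36  37  37  36  38  37  37  38  39  37  36  40  53  78  65  46
   53  77  88  78  47  41  42]
 [ 37  37  38  38  37  36  38  37  38  38  38  37  38  44  63  79  51  48
   60  87  87  59  44  41  41]
 [ 37  36  38  37  37  3
[... 1519 characters left out ...]

  177 182 180 180 180 182 184]
 [109 110 111 110 108 105 102  91  58  46  46  45  46  53  84 137 159 176
  180 182 186 192 195 196 198]
 [114 113 116 115 115 114 109  94  53  47  52  62  71  79  96 127 166 192
  199 206 208 210 210 209 207]
 [108 107 108 109 108 106 104  95  74  78  91 110 107  98  89  86  95 139
  194 209 207 205 203 204 204]
 [109 107 108 109 106 107 104 102 100 100  99 100 100 105 104  93  83  95
  150 199 206 206 208 208 207]
 [109 108 109 107 107 106 104 102 100  99  97  97  94  91  97 106  98  82
  116 192 208 196 183 162 151]
 [109 109 108 106 106 104 105 102  98  97  94  93  91  89  88  91 103  96
  122 187 183 159 172 193 206]]
shift [-259.9 -127.9   -0.9] turn 1.2
```

The marker is held vertically (opening 5 mm, grip 40 N), with the foot at ≈(378,190), about 95 mm below the TCP as predicted. I move it over the slot.

>>> send_rows(targets="-50 -25 0 0 255;-105 -52 0 0 255;-160 -79 0 1 255;-215 -106 0 1 255;-245 -121 0 1.2 255;-257 -127 10 1.2 255;-260 -128 35 1.2 255;-260 -128 55 1.2 255;-260 -128 55 1.2 255;-260 -128 55 1.2 255")

```text
time: 33.17
ee_pos: [0.4939, -0.0154, 0.1641]
tcp_rot: [-180.0, -0.0, 96.9]
wrist_force: [-0.7, 0.4, -0.5]
opening: 0.0048
grasp_force: 39.8
```

```bash
python3 - <<'E'
from h import *
o=bot.get_obs();print(o["time"],o["ee_pos"],o["tcp_rot"],o["opening"],o["wrist_force"])
s=camera("scene");t=camera("top");cv2.imwrite("pics/s23.png",s);cv2.imwrite("pics/t23.png",t)
p=o["ee_pos"]
u=np.array([np.cos(np.radians(96.8)),np.sin(np.radians(96.8)),0])
f=p-[0,0,.095]
print("foot pred",[proj("scene",f+u*e) for e in(-.019,0,.019)])
c=np.array([.4941,-.0156,.056]);print("slot pred ends/mid",[proj("scene",c+u*e) for e in(-.07,-.05,-.03,0,.05,.07)])
b=cv2.imread("pics/s21.png").max(2)
for x in (264,268,272,288,292,296): print(x,208,b[208:245,x].tolist())
rel([.4941,-.0156,.13],96.8)
a0,b0=proj("scene",f).astype(int);print(a0,b0);print(s.max(2)[b0-12:b0+8,a0-10:a0+11])
E
```

```text
33.175 [ 0.49385128 -0.01538982  0.16410622] [-1.79990036e+02 -6.82183941e-03  9.68680013e+01] 0.004771473925502534 [-0.71529924  0.42050547 -0.53076348]
foot pred [array([277.6, 222.9]), array([282.7, 219.8]), array([287.8, 216.7])]
slot pred ends/mid [array([263.8, 234.3]), array([269.3, 230.9]), array([274.7, 227.5]), array([282.8, 222.5]), array([295.9, 214.4]), array([301. , 211.2])]
264 208 [167, 177, 179, 183, 190, 194, 192, 191, 193, 195, 194, 189, 186, 187, 188, 188, 185, 182, 178, 185, 213, 238, 245, 240, 218, 167, 139, 147, 159, 156, 163, 167, 150, 138, 125, 123, 123]
268 208 [183, 190, 193, 193, 192, 191, 193, 195, 194, 189, 186, 185, 187, 187, 185, 182, 182, 205, 236, 245, 245, 236, 196, 145, 146, 190, 234, 245, 242, 229, 207, 202, 200, 197, 185, 165, 151]
272 208 [199, 196, 192, 192, 193, 195, 194, 191, 187, 187, 187, 189, 185, 183, 188, 214, 238, 245, 241, 221, 168, 139, 156, 214, 242, 244, 238, 220, 203, 202, 202, 201, 202, 202, 201, 202, 199]
288 208 [188, 186, 186, 185, 187, 212, 238, 245, 242, 221, 170, 142, 153, 207, 240, 244, 238, 221, 204, 203, 202, 202, 202, 20
[... 1576 characters left out ...]
4 180 166 104  56  49  49  49  51  64 103 128 136 151 140 144
  167 198 230]
 [184 182 182 181 169 111  58  50  51  56  66  87 132 150 138 139 152 188
  226 237 244]
 [181 183 189 206 210 143  66  58  72 102 124 116 132 136 145 171 205 234
  243 245 244]
 [185 208 228 237 240 204 106 106 128 136 150 135 140 154 189 227 239 244
  244 239 232]
 [212 236 244 245 244 231 165 146 149 138 136 149 186 218 234 244 243 239
  234 221 207]
 [237 244 245 241 235 215 174 147 138 137 149 187 232 243 244 244 237 222
  212 203 201]
 [244 243 237 220 194 166 142 136 139 167 214 232 244 244 239 231 219 204
  202 200 201]
 [241 233 211 169 142 136 135 138 169 225 243 244 243 237 221 206 203 201
  201 200 202]]
```

The slot line and foot position agree with prediction to within a pixel (slot at (288,219), foot mid at (282.5,219.5)). Lowering.

>>> send_rows(targets="0 0 6 0 255;0 0 12 0 255;0 0 18 0 255;0 0 24 0 255;0 0 28 0 255;0 0 32 0 255;0 0 34 0 255;0 0 34 0 255", newtons=25)

```text
time: 34.28
ee_pos: [0.4937, -0.0159, 0.1299]
tcp_rot: [-180.0, -0.0, 96.8]
wrist_force: [-0.5, 0.2, -1.6]
opening: 0.005
grasp_force: 39.8
```

>>> send_rows(targets="0 0 1 0 255;0 0 2 0 255;0 0 3 0 255;0 0 3 0 255", newtons=25)

```text
time: 34.78
ee_pos: [0.4945, -0.0159, 0.129]
tcp_rot: [179.8, 0.0, 96.8]
wrist_force: [-1.2, -0.0, 11.8]
opening: 0.0054
grasp_force: 41.8
```

Contact with the slot's floor (12 N at the expected height). Release gently, then lift clear.

>>> send_rows(targets="0 0 -1 0 255;0 0 -1 0 240;0 0 -1 0 225;0 0 -1 0 200;0 0 -1 0 150;0 0 -1 0 120;0 0 -1 0 120;0 0 -20 0 120;0 0 -60 0 120;0 0 -100 0 120;0 0 -120 0 120;0 0 -120 0 120")

```text
time: 36.28
ee_pos: [0.4944, -0.0159, 0.2482]
tcp_rot: [179.9, 0.0, 96.8]
wrist_force: [1.6, 0.6, 0.3]
opening: 0.0452
grasp_force: 0.0
```

```bash
python3 - <<'E'
from h import *
o=bot.get_obs();print(o["time"],o["ee_pos"],o["opening"],o["wrist_force"])
s=camera("scene");t=camera("top");cv2.imwrite("pics/s24.png",s);cv2.imwrite("pics/t24.png",t)
u=np.array([np.cos(np.radians(96.8)),np.sin(np.radians(96.8)),0]);c=np.array([.4941,-.0156,0])
for z in(.06,.1,.14,.17,.182): print(z,[proj("scene",c+u*e+[0,0,z]) for e in(-.019,0,.019)])
g=s.max(2)
for r in range(165,226,4):
    w=np.where(g[r,262:312]<75)[0]+262;print(r,w.min() if len(w) else None,w.max() if len(w) else None)
h0=cv2.cvtColor(cv2.imread("pics/t8.png"),cv2.COLOR_BGR2HSV);h1=cv2.cvtColor(t,cv2.COLOR_BGR2HSV)
for n,(x0,y0,x1,y1) in dict(pot=(185,160,232,205),saucer=(335,170,382,218)).items():
    for h in(h0,h1):
        k=((h[...,0]<9)&(h[...,1]>120)).astype(np.uint8);b=blob(k,x0,y0,x1,y1);print(n,cv2.minEnclosingCircle(b))
print(np.abs(t[:,:].astype(int)-cv2.imread("pics/t8.png")).max(2)[140:215,400:445].mean(),np.abs(t.astype(int)-cv2.imread("pics/t8.png")).max(2)[130:170,125:170].mean())
E
```

```text
36.275 [ 0.49440076 -0.01586193  0.24824869] 0.045231329812087835 [1.56340768 0.59439932 0.25139277]
0.06 [array([277.6, 224.9]), array([282.7, 221.7]), array([287.8, 218.6])]
0.1 [array([277.4, 216.6]), array([282.6, 213.4]), array([287.7, 210.3])]
0.14 [array([277.1, 208. ]), array([282.4, 204.8]), array([287.7, 201.6])]
0.17 [array([276.8, 201.2]), array([282.3, 198. ]), array([287.7, 194.8])]
0.182 [array([276.7, 198.4]), array([282.2, 195.2]), array([287.6, 191.9])]
165 272 298
169 284 295
173 286 290
177 286 299
181 298 301
185 301 302
189 None None
193 None None
197 280 287
201 277 287
205 277 287
209 277 287
213 278 286
217 278 286
221 278 286
225 278 280
pot ((218.0, 185.0), 3.6056511402130127)
pot ((216.64285278320312, 183.64285278320312), 4.656675815582275)
saucer ((371.0, 200.0), 1.414313554763794)
saucer ((360.0, 189.5), 4.609872341156006)
12.026074074074074 4.279444444444445
```

```bash
python3 - <<'E'
from h import *
s=camera("scene");t=camera("top")
d=np.zeros((600,800,3),np.uint8)
d[:300,:]=cv2.resize(s[160:280,190:510],(800,300),interpolation=cv2.INTER_CUBIC)
d[300:,:500]=cv2.resize(s[180:260,240:373],(500,300),interpolation=cv2.INTER_CUBIC)
d[300:,500:]=cv2.resize(s[260:370,100:210],(300,300));cv2.imwrite("pics/c25.png",d)
E
```

```text
(no output)
```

View pics/c25.png

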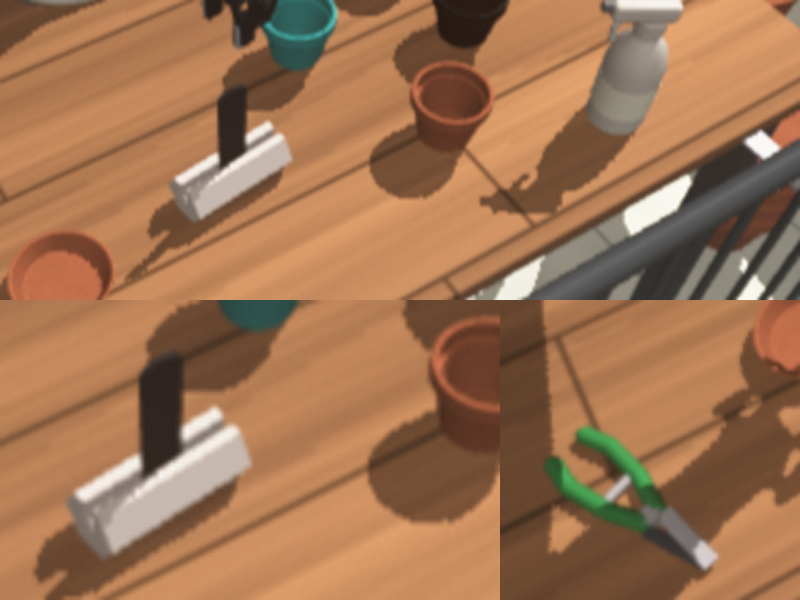

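The marker stands upright in the slot (upper panel (232,125)). The pot is upright, and the saucer, bottle and clipper are where they were. Handing in.

```bash
python3 -c "
from workcell import ticket
print(ticket.job_done())"
```

```text
the job is handed in; nothing more can be done
None
```

I handed the job in at about 36 s: the holder lies slot-up and the slate marker stands upright on the slot's floor, with the pot standing and the saucer, bottle and clipper where they were; a slip rolled the holder one flat away first, so it took three rolls towards the robot, not two.

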